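# Kit the tray for the next bonding run

### The job

Make up the kit in the blue tray: put the blue-capped syringe lying in the long narrow compartment, the white box with the blue label stripe lying flat in the large compartment, and the spare lens barrel standing upright in the small compartment. The boxes are tucked under the lip of the low shelf, so draw the box out forward before lifting it. Leave the red-capped syringe, the red-striped box and the loupe where they are, and keep the lens barrel upright throughout.

Things in the scene. Friction and masses are not known exactly. Their poses are not given: they have to be found in the camera images.
- tray: fixed blue tray, 154 (x) by 124 (y) mm; origin at the centre of its underside. Floor 3 mm, rim and ribs (4 mm thick) 8 mm above the work surface. Compartments (inside, tray frame): long one for the syringe, centre x 0, y -35, 146 (x) by 46 (y) mm; large one for the box, centre x +31, y +25, 84 by 66 mm, the box's long side along x; small one for the lens, centre x -44, y +25, 58 by 66 mm.
- shelf: fixed low grey metal shelf, 174 mm wide (its y), two bays centred on y +50 and -50 mm, 78 mm wide. Its lip spans x +8.5 to +44 mm of its frame, underside 19.5 mm, top 23.5 mm above the work surface; open towards its -x. Origin on the work surface between the bays, in front of the lip. A box is clear of the lip once drawn 30 mm or more along -x.
- collet_box_1_c (a point): flat white lidded box 46 (its x) x 63 (its y) x 16 mm, blue stripe on its label, about 30 g; the point is its centre. It stands on the work surface in one bay of the low shelf, its 63 mm side pointing out of the bay; the rear 25 mm or so is under the lip, the front 37 mm sticks out and can be gripped across the 46 mm side.
- collet_box_2_c (a point): flat white lidded box 46 (its x) x 63 (its y) x 16 mm, red stripe on its label, about 30 g; the point is its centre. It stands on the work surface in one bay of the low shelf, its 63 mm side pointing out of the bay; the rear 25 mm or so is under the lip, the front 37 mm sticks out and can be gripped across the 46 mm side. Not wanted.
- syringe_1_c (a point): paste syringe lying down, 96 mm long, barrel 17 mm thick, blue cap at its tip. The point is its middle, 11.5 mm up; its y axis runs along the barrel from cap to flange. Smooth barrel at y = -5 to +44 mm; blue collar 23 mm thick at y = -20 to -8; end flange 26 mm wide, 23 high at y = +47. About 35 g.
- syringe_2_c (a point): paste syringe lying down, 96 mm long, barrel 17 mm thick, red cap at its tip. The point is its middle, 11.5 mm up; its y axis runs along the barrel from cap to flange. Smooth barrel at y = -5 to +44 mm; blue collar 23 mm thick at y = -20 to -8; end flange 26 mm wide, 23 high at y = +47. About 35 g. Not wanted.
- spare_lens_c (a point): spare lens barrel: a black stepped cylinder, the taller of the two black cylinders, 38 mm across and 58 mm tall with a thin bright ring, standing upright on the work surface, about 120 g. The point is its centre, 29 mm above its foot; z runs up along its axis.
- loupe_c (a point): loupe: a black waisted cylinder, 37 mm across and 40 mm tall, with a grey glass on top, standing on the work surface. The point is its centre, 20 mm up. Not wanted.

How it is judged:
By the outcome, as a careful person would: the job done as asked, in the order asked, and still so for the second after the job is handed in, with the robot touching nothing.
It also fails if it takes over 96 s, if anything falls off the work surface, if the arm or the gripper's body presses on something with over 40 N, if the wrist force passes 120 N, or if a joint passes its speed limit or range.

### The arm

A 6-joint arm with a two-finger parallel gripper is mounted at the origin on a cart in front of the work surface, level with it; the furniture and walls round the work are solid. World frame = base frame: x ahead of the robot, y to its left, z up, the work surface at z = 0. Lengths are in m, angles in degrees, forces in N, time in s.
With the tool pointing down it reaches from about 0.3 to 0.75 m from the base axis. Payload 8.5 kg.
Tool frame: the origin (TCP) lies at the very end of the fingers, on their centre line; the grasp point (between the pads) lies 19 mm behind it; z points along the fingers, y is the line along which they close (so a half turn about z gives the same grasp; the last joint's range is limited). The gripper opens to 85 mm and grips with 20 to 120 N. Pads are 22 mm wide; open, the fingers measure 114 mm over their backs; the gripper's body (76 mm by 85 mm) begins 54 mm behind the grasp point. The pads swing forward as they close: fully open they stand 13 mm farther back than shut.
Start: joints at [55.445, 21.807, 74.336, -0, 83.858, -12.336], TCP at [0.208, 0.509, 0.231] pointing down, gripper open.
Joint ranges: [-178.18, 178.18], [-50.72, 133.34], [12.68, 142.11], [-81.47, 261.47], [9.98, 163.14], [-165.26, 165.26]. Speed limits (degrees/s): [136.94, 136.94, 180, 180, 180, 180].

### API

Orientations are given as a 3x3 rotation matrix whose columns are the frame's x, y, z axes.
In Python, from rig import env, optics, spotter gives the robot as it stands.
- The arm moves only by the shell command python3 -m crank 'ROWS' [FORCE]. ROWS is JSON, one flat list of numbers, 5 for each row, row after row: the finger opening in cm, from 0 to 8.54, then the shift along the tool's x, y, z in cm, then the turn about the tool's z in rad. A call has exactly 8 rows; each row shifts and turns the commanded pose from where the row before left it, along the tool's axes as they then stand; what a row does not reach is not made up. A row lasts 1/12 s, in which the tool goes at most 41.7 mm and 7.16 degrees, less where a joint would pass 70% of its speed; a pose out of reach is approached as far as the arm can. A call is refused whole if a number of a shift passes 4.17 or a number of a turn 0.125, either way. A call with a gripper value outside its range is refused whole. The fingers move at their own pace and stop on an object; FORCE is the grip in N (left out, the last holds). Time passes only in rows, so rows that do not move let the fingers close, or fill a call up. It gives the time, the measured TCP pose, the force, the opening and the grip force at its end, in the units of the state.
- env.observe(): the state, without advancing time (a new reading comes with each control period).
- optics.get_image(name): name is "side" or "top" or "wrist"; returns a dict with "color" (400x640x3 uint8, red, green, blue), "intrinsics" (3x3 intrinsics, pixels), "pose" (4x4, takes a point from camera to world coordinates). Camera axes: x right, y up, looking along -z (the intrinsics and any distortion apply to the point x, -y, -z); pixel columns grow to the right and rows downward; lengths in m; the calibration is good to about 2 mm. A picture is of the moment at which its call begins. There is no depth.
- env.close_job(): hands the job in; it is judged then, once.
Trained networks look in a picture, given as the dict that the camera call returned (one of the last four; its "shot" number tells which), for a name from the list of things; names that differ only in an ending like _2 or _b are one class to them, and where a whole thing is asked for, a point or a joint stands for the part that bears it (a point fixed in the world has none). Each returns a list of dicts, best first, with "score" (0 to 1); they miss things now and then, are a little off and sometimes report something else, mostly with a low value. They report only what shows in the picture. A call takes as long as a camera call.
- spotter.look_for(picture, query): "at" ([column, row] as shares, 0 to 1, of the picture: columns of its width, rows of its height, amid what is visible of it).
The state is a dict: "time_s": time; "q": joint angles; "qvel": joint speeds; "joint_efforts": joint torques, N m; "position": TCP position; "tool_rot": TCP orientation; "ft_force": force on the tool from outside, world axes, zero at the start; "wrist_torque": the same for the moment, N m; "grip_width": finger opening in m; "gripper_force": force on a finger pad.
Only numpy, scipy, OpenCV 4.12 (cv2) and the standard library are available. Lean on these libraries where they do the work, as an engineer would, in place of code of your own. Each camera call takes 0.05 s, during which the arm holds its last target. There are 200 camera calls.

## Working session

There is one attempt and no reset: what is moved stays moved. The work goes in short steps, Python scripts to look and compute and a shell command to move; the robot and the scene stay as the last step left them, time stands still between calls to the robot, and variables do not carry over. Pictures are saved under pics/ and viewed, at most 14 in all, crops included, and the job is handed in when it is done.

```bash
ls; mkdir -p pics; python3 - <<'E'
from rig import env, optics, spotter
import cv2,numpy as np
s=env.observe();print(s['time_s'],s['position'],np.round(s['tool_rot'],3),s['grip_width'])
for n in ("top","side"):
    p=optics.get_image(n);cv2.imwrite(f'pics/{n}0.png',p['color'][:,:,::-1])
    print(n,np.round(p['intrinsics'],1).tolist(),np.round(p['pose'],3).tolist(),[k for k in p])
    for q in ['tray','shelf','collet_box_1_c','syringe_1_c','spare_lens_c','loupe_c']:
        print(q,[(round(d['score'],2),np.round(np.array(d['at'])*[640,400]).tolist()) for d in spotter.look_for(p,q)][:4])
E
```

```text
pics
0.0 [0.20782538 0.50890506 0.23072699] [[-0.926  0.378 -0.001]
 [ 0.378  0.926 -0.001]
 [ 0.    -0.001 -1.   ]] 0.08504258501732154
top [[481.0, 0.0, 324.1], [0.0, 481.0, 203.1], [0.0, 0.0, 1.0]] [[-0.025, 0.982, -0.187, 0.295], [-1.0, -0.028, -0.013, 0.065], [-0.018, 0.186, 0.982, 1.2], [0.0, 0.0, 0.0, 1.0]] ['color', 'intrinsics', 'pose', 'shot']
tray [(0.65, [215.0, 232.0]), (0.56, [396.0, 152.0])]
shelf [(0.74, [311.0, 161.0])]
collet_box_1_c [(0.68, [331.0, 173.0])]
syringe_1_c [(0.69, [215.0, 234.0]), (0.57, [399.0, 153.0])]
spare_lens_c [(0.61, [333.0, 173.0])]
loupe_c [(0.7, [229.0, 167.0])]
side [[456.4, 0.0, 323.3], [0.0, 456.4, 200.2], [0.0, 0.0, 1.0]] [[0.964, 0.107, -0.245, 0.24], [-0.267, 0.392, -0.88, -0.946], [0.002, 0.914, 0.406, 0.531], [0.0, 0.0, 0.0, 1.0]] ['color', 'intrinsics', 'pose', 'shot']
tray [(0.96, [277.0, 185.0]), (0.15, [337.0, 179.0])]
shelf [(0.6, [364.0, 212.0])]
collet_box_1_c []
syringe_1_c [(0.74, [398.0, 245.0])]
spare_lens_c [(0.72, [301.0, 228.0])]
loupe_c [(0.43, [335.0, 179.0])]
```

View pics/top0.png

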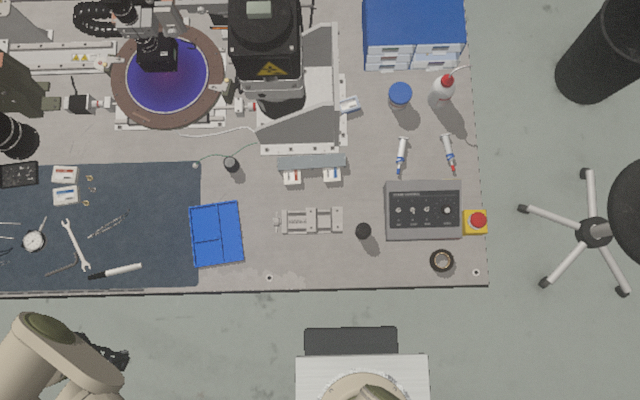

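View pics/side0.png

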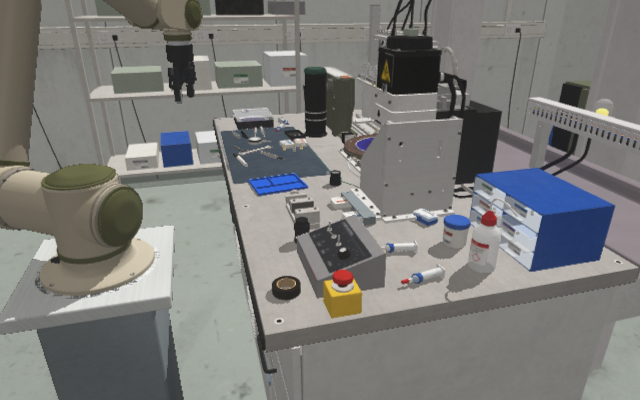

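The top view shows the tray at (216,233), the shelf lip at (312,161) with the red box at (292,176) left and the blue box at (331,174) right, the syringes at (402,153) and (449,152), and black cylinders at (363,230) and (231,164). I'll enlarge it and compute rough world positions.

```bash
cat > h.py <<'E'
import numpy as np,cv2
from rig import env,optics,spotter
def ray(p,uv):
    K,T=np.array(p['intrinsics']),np.array(p['pose']); d=np.linalg.inv(K)@[uv[0],uv[1],1]
    return T[:3,3],T[:3,:3]@(d*[1,-1,-1])
def at(p,uv,z):
    o,d=ray(p,uv);return o+d*(z-o[2])/d[2]
def proj(p,X):
    T=np.array(p['pose']);c=T[:3,:3].T@(np.asarray(X)-T[:3,3]);c=c*[1,-1,-1];v=np.array(p['intrinsics'])@c;return v[:2]/v[2]
def get(n): return optics.get_image(n)
def save(p,f,crop=None,k=1):
    im=p['color'][:,:,::-1]
    if crop: a,b,c,d=crop; im=im[b:d,a:c]
    cv2.imwrite(f,cv2.resize(im,None,fx=k,fy=k,interpolation=cv2.INTER_CUBIC))
E
python3 - <<'E'
from h import *
p=get('top')
save(p,'pics/topc.png',(180,125,480,285),2.66)
for n,uv,z in [('tray',(216,233),.008),('lip',(312,161),.0235),('red',(292,176),.016),('blue',(331,174),.016),('syrB',(402,153),.0115),('syrR',(449,152),.0115),('cylA',(363,230),.03),('cylB',(231,164),.03)]: print(n,np.round(at(p,uv,z),4))
print(np.round(get('wrist')['pose'],3).tolist(),env.observe()['time_s'])
E
```

```text
tray [0.4525 0.3531 0.008 ]
lip [0.6273 0.1083 0.0235]
red [0.5916 0.1601 0.016 ]
blue [0.5938 0.0612 0.016 ]
syrB [ 0.6449 -0.1219  0.0115]
syrR [ 0.6438 -0.2417  0.0115]
cylA [ 0.447  -0.0131  0.03  ]
cylB [0.6238 0.3127 0.03  ]
[[0.379, -0.889, -0.257, 0.142], [0.925, 0.364, 0.104, 0.536], [0.001, -0.277, 0.961, 0.373], [0.0, 0.0, 0.0, 1.0]] 0.8
```

View pics/topc.png

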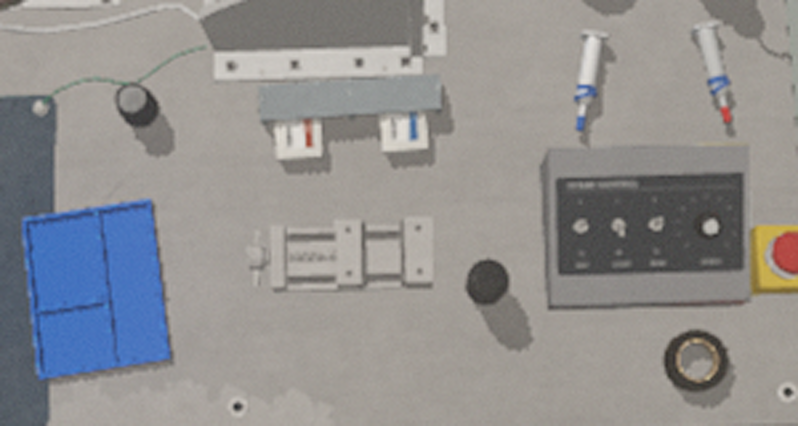

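The enlargement (2.66x, offset 180,125) shows cylinder A at (487,282) is plain black with a long shadow, so it is the lens. Cylinder B at (137,104) has a grey glass, so it is the loupe. The tray's long compartment is towards -y, and the large one is far (+x). The blue-capped syringe is the left one, and the blue-stripe box is the right one.

```bash
python3 - <<'E'
from h import *
p=get('top')
c=lambda u,v:(180+u/2.66,125+v/2.66)
P=lambda u,v,z:at(p,c(u,v),z)
# tray corners fit
im=p['color'][180:280,180:260].astype(int); m=((im[:,:,2]>im[:,:,0]+70)&(im[:,:,2]>100)).astype(np.uint8)
pts=np.argwhere(m)[:,::-1]+[180,180]
w=np.array([at(p,q,.008)[:2] for q in pts],np.float32)
r=cv2.minAreaRect(w);print('tray',r,len(pts))
cap,fl=P(580,128,.0115),P(594,35,.0115);d=fl-cap;print('syr',cap,fl,np.linalg.norm(d),np.degrees(np.arctan2(d[1],d[0])))
for n,a in dict(boxFL=(383,150),boxFR=(429,150),redFL=(276,158),redFR=(323,157)).items(): print(n,P(*a,.016))
print('lip',P(264,123,.0235),P(441,108,.0235),P(260,90,.0235),P(440,77,.0235))
print('lens top',P(487,282,.058)); print('ctrl far edge',P(548,148,.06),P(748,145,.06))
E
```

```text
tray ((0.453298956155777, 0.3553740680217743), (0.15429513156414032, 0.12481139600276947), 7.335267543792725) 2974
syr [ 0.59220912 -0.10897143  0.0115    ] [ 0.6843545  -0.12746369  0.0115    ] 0.09398263119448819 -11.347701698609834
boxFL [0.57515382 0.07942637 0.016     ]
boxFR [0.57386376 0.03576558 0.016     ]
redFL [0.57035542 0.18128214 0.016     ]
redFR [0.57001396 0.13657414 0.016     ]
lip [0.60302096 0.19162377 0.0235    ] [0.61266119 0.02326383 0.0235    ] [0.63559859 0.19518781 0.0235    ] [0.64321171 0.02318652 0.0235    ]
lens top [ 0.44089037 -0.01129644  0.058     ]
ctrl far edge [ 0.5621491  -0.07172823  0.06      ] [ 0.55957881 -0.25352569  0.06      ]
```

```bash
python3 -m crank '[8.5,0,0,0,-0.095, 8.5,0,0,0,-0.095, 8.5,-2.53,-2.41,0.32,0, 8.5,-2.53,-2.41,0.32,0, 8.5,-2.53,-2.41,0.32,0, 8.5,-2.53,-2.41,0.32,0, 8.5,-2.53,-2.41,0.32,0, 8.5,-2.53,-2.41,0.32,0]' 30; python3 -m crank '[8.5,-2.53,-2.41,0.32,0, 8.5,-2.53,-2.41,0.32,0, 8.5,-2.53,-2.41,0.32,0, 8.5,-2.53,-2.41,0.32,0, 8.5,-2.53,-2.41,0.32,0, 8.5,-2.53,-2.41,0.32,0, 8.5,-2.53,-2.41,0.32,0, 8.5,-2.53,-2.41,0.32,0]'; python3 -m crank '[8.5,-2.53,-2.41,0.32,0, 8.5,-2.53,-2.41,0.32,0, 8.5,-2.53,-2.41,0.32,0, 8.5,-2.53,-2.41,0.32,0, 8.5,-2.53,-2.41,0.32,0, 8.5,-2.53,-2.41,0.32,0, 8.5,-2.53,-2.41,0.32,0, 8.5,-2.53,-2.41,0.32,0]'
python3 - <<'E'
from h import *
p=get('wrist');save(p,'pics/w1.png')
print(np.round(p['intrinsics'],1).tolist(),np.round(p['pose'],4).tolist())
print([(d['score'],np.array(d['at'])*[640,400]) for d in spotter.look_for(p,'syringe_1_c')])
E
```

```text
time_s: 1.52
position: [0.329, 0.3361, 0.2122]
tool_rot: [[-0.981, 0.196, 0.0], [0.196, 0.981, 0.0], [-0.0, 0.0, -1.0]]
ft_force: [0.6, -0.5, 0.1]
grip_width: 0.0849
gripper_force: 0.0
time_s: 2.18
position: [0.4898, 0.1071, 0.1865]
tool_rot: [[-0.98, 0.197, 0.0], [0.197, 0.98, 0.0], [-0.0, 0.0, -1.0]]
ft_force: [1.0, -0.1, -0.1]
grip_width: 0.0854
gripper_force: 0.0
time_s: 2.85
position: [0.6503, -0.1217, 0.1607]
tool_rot: [[-0.98, 0.197, -0.0], [0.197, 0.98, 0.0], [0.0, 0.0, -1.0]]
ft_force: [-0.5, -0.1, 0.0]
grip_width: 0.085
gripper_force: 0.0
[[316.1, 0.0, 322.3], [0.0, 316.1, 200.3], [0.0, 0.0, 1.0]] [[0.1976, -0.9417, -0.2723, 0.5804], [0.9803, 0.1902, 0.0536, -0.1072], [0.0013, -0.2775, 0.9607, 0.3022], [0.0, 0.0, 0.0, 1.0]]
[(0.76, array([322.688, 179.68 ]))]
```

View pics/w1.png

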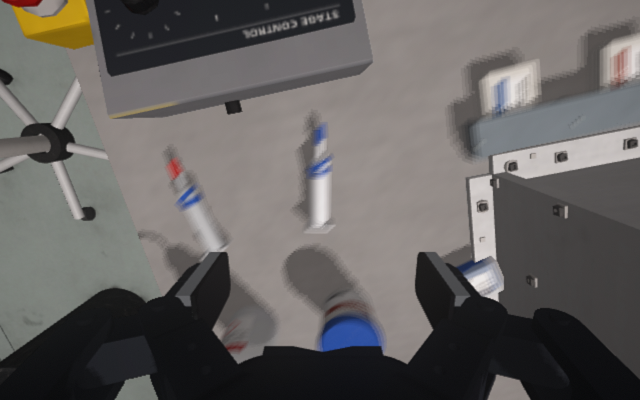

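The wrist view shows the blue-capped syringe with its cap tip at (320,125), collar at (319,168) and flange at (320,229). The red one is at (200,205).

```bash
python3 - <<'E'
from h import *
p=get('wrist')
a,b,f=at(p,(320,125),.0115),at(p,(319,168),.0115),at(p,(320,229),.0115)
d=f-a;print(a,b,f,np.linalg.norm(d),np.degrees(np.arctan2(d[1],d[0])))
u=d/np.linalg.norm(d);c=b+u*.014;g=c+u*.018
print('centre',c,'grip',g)
s=env.observe();print(s['position']); D=g-s['position'];D[2]=.003-s['position'][2];print(s['tool_rot'].T@D*100 if hasattr(s['tool_rot'],'T') else np.array(s['tool_rot']).T@D*100)
save(p,'pics/w2.png',(270,100,370,250),4)
E
```

```text
[ 0.59418775 -0.11417228  0.0115    ] [ 0.63191205 -0.12294909  0.0115    ] [ 0.6911198 -0.1342977  0.0115   ] 0.09899926998146057 -11.729329460250659
centre [ 0.64561972 -0.12579513  0.0115    ] grip [ 0.66324386 -0.12945432  0.0115    ]
[ 0.65000585 -0.12209228  0.15961854]
[-1.46177251 -0.45966795 15.66014186]
```

View pics/w2.png

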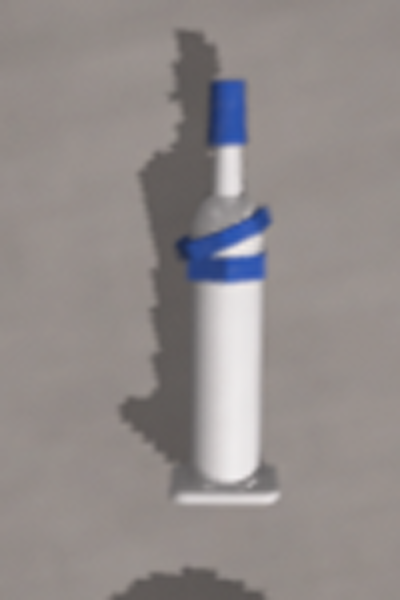

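Once settled, the syringe axis is at column 327, with the tip at (327,120), the collar's rear edge at row 170 and the flange at row 224.

```bash
python3 - <<'E'
from h import *
p=get('wrist')
a,b,f=at(p,(327,120),.0115),at(p,(326.5,170),.0115),at(p,(326.5,224),.0115)
d=f-a;u=d/np.linalg.norm(d);print(a,b,f,np.linalg.norm(d),np.degrees(np.arctan2(d[1],d[0])))
for c in (b+u*.008,(a+f)/2): print('centre',c)
g=(a+f)/2+u*.018
s=env.observe();D=g-s['position'];D[2]=.004-s['position'][2];print(g,np.array(s['tool_rot']).T@D*100)
E
```

```text
[ 0.5901303  -0.10485326  0.0115    ] [ 0.63415163 -0.11411911  0.0115    ] [ 0.68639896 -0.12457868  0.0115    ] 0.0982687479983006 -11.579615876612602
centre [ 0.6419888  -0.11572494  0.0115    ]
centre [ 0.63826463 -0.11471597  0.0115    ]
[ 0.65589827 -0.1183291   0.0115    ] [-0.60295801  0.3465036  15.61977124]
```

```bash
python3 -m crank '[5,-0.6,0.3,3.6,0, 5,0,0,3.6,0, 5,0,0,3.6,0, 5,0,0,2.8,0, 5,0,0,1.6,0, 5,0,0,0.4,0, 5,0,0,0,0, 5,0,0,0,0]' 30; python3 -m crank '[0.5,0,0,0,0, 0.5,0,0,0,0, 0.5,0,0,0,0, 0.5,0,0,0,0, 0.5,0,0,0,0, 0.5,0,0,0,0, 0.5,0,0,0,0, 0.5,0,0,0,0]' 30
```

```text
time_s: 3.72
position: [0.6566, -0.1179, 0.0066]
tool_rot: [[-0.981, 0.196, 0.002], [0.196, 0.981, -0.001], [-0.002, -0.0, -1.0]]
ft_force: [0.2, -0.6, 0.8]
grip_width: 0.0502
gripper_force: 0.0
time_s: 4.38
position: [0.6565, -0.1184, 0.0063]
tool_rot: [[-0.98, 0.197, 0.002], [0.197, 0.98, -0.001], [-0.002, -0.0, -1.0]]
ft_force: [-1.3, -0.2, 6.7]
grip_width: 0.0156
gripper_force: 29.8
```

```bash
python3 -m crank '[0.5,0,0,-3.5,0, 0.5,0,0,-3.5,-0.108, 0.5,0,0,-3.5,-0.108, 0.5,0,0,0,-0.108, 0.5,0.95,3.54,0,0, 0.5,0.95,3.54,0,0, 0.5,0.95,3.54,0,0, 0.5,0.95,3.54,0,0]' 30; python3 -m crank '[0.5,0.95,3.54,0,0, 0.5,0.95,3.54,0,0, 0.5,0.95,3.54,0,0, 0.5,0.95,3.54,0,0, 0.5,0.95,3.54,0,0, 0.5,0.95,3.54,0,0, 0.5,0.95,3.54,0,0, 0.5,0,0,0,0]'; python3 - <<'E'
from h import *
p=get('wrist');p=get('wrist');save(p,'pics/w3.png')
q=get('top');save(q,'pics/t3.png',(160,160,360,290),4)
E
```

```text
time_s: 5.05
position: [0.5996, 0.0185, 0.1101]
tool_rot: [[-0.992, -0.125, 0.0], [-0.125, 0.992, 0.0], [-0.0, 0.0, -1.0]]
ft_force: [1.5, 0.4, -0.4]
grip_width: 0.0159
gripper_force: 29.3
time_s: 5.72
position: [0.5005, 0.2596, 0.1102]
tool_rot: [[-0.991, -0.131, -0.001], [-0.131, 0.991, 0.001], [0.0, 0.001, -1.0]]
ft_force: [-0.4, -0.6, -1.2]
grip_width: 0.0157
gripper_force: 29.3
```

View pics/w3.png

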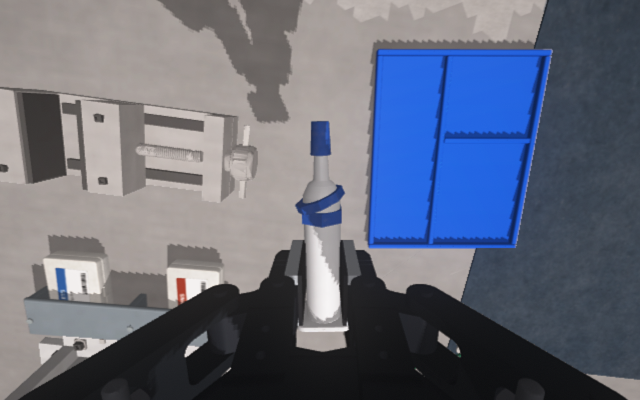

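The syringe is held straight. The tray's outer top corners are at about (377,51), (551,50), (516,247) and (370,247).

```bash
python3 - <<'E'
from h import *
p=get('wrist')
C=np.array([at(p,q,.008)[:2] for q in [(377,51),(551,50),(516,247),(370,247)]]);print(C)
print(cv2.minAreaRect(C.astype(np.float32)))
s=env.observe();print(s['position'])
for q in [(320,121),(322,327)]: print(at(p,q,s['position'][2]+.006))
R=np.array(s['tool_rot']);print(R.T@(np.array([.4756,.323,.07])-s['position'])*100)
E
```

```text
[[0.38896233 0.2801161 ]
 [0.37288044 0.40175229]
 [0.52265404 0.42183398]
 [0.53800016 0.30039718]]
((0.45580819249153137, 0.3509750962257385), (0.15133902430534363, 0.12269449234008789), 7.636692047119141)
[0.5037215  0.25421868 0.11004624]
[0.43761475 0.24632374 0.11604624]
[0.53763214 0.25981356 0.11604624]
[1.92895233 7.17731591 4.00239696]
```

```bash
python3 -m crank '[0.5,0.93,3.45,0,0, 0.5,0.93,3.45,0,0, 0.5,0,0,3.3,0, 0.5,0,0,3.3,0, 0.5,0,0,2,0, 0.5,0,0,0.8,0, 0.5,0,0,0.3,0, 0.5,0,0,0,0]' 30; python3 -m crank '[0.5,0,0,0.3,0, 0.5,0,0,0,0, 0.5,0,0,0,0, 0.5,0,0,0,0, 2.2,0,0,0,0, 3,0,0,0,0, 3,0,0,0,0, 3,0,0,0,0]' 30
```

```text
time_s: 6.58
position: [0.477, 0.3203, 0.0132]
tool_rot: [[-0.992, -0.124, 0.0], [-0.124, 0.992, 0.0], [-0.0, 0.0, -1.0]]
ft_force: [0.1, -0.1, 0.1]
grip_width: 0.0157
gripper_force: 29.4
time_s: 7.25
position: [0.4762, 0.321, 0.01]
tool_rot: [[-0.992, -0.126, 0.0], [-0.126, 0.992, 0.0], [-0.0, 0.0, -1.0]]
ft_force: [0.9, 0.4, 0.6]
grip_width: 0.0302
gripper_force: 0.0
```

```bash
python3 -m crank '[3,0,0,-3,0, 3,0,0,-3.7,0, 3,0,0,-3.7,0.073, 3,0,0,-3.7,0, 7,-0.85,-3.81,0,0, 7,-0.85,-3.81,0,0, 7,-0.85,-3.81,0,0, 7,-0.85,-3.81,0,0]'; python3 -m crank '[7,-0.85,-3.81,0,0, 7,-0.85,-3.81,0,0, 7,-0.85,-3.81,0,0, 7,0,0,0,0, 7,0,0,0,0, 7,0,0,0,0, 7,0,0,0,0, 7,0,0,0,0]'
python3 - <<'E'
from h import *
p=get('wrist');save(p,'pics/w4.png')
q=get('top');save(q,'pics/t4.png',(180,190,250,275),7)
E
```

```text
time_s: 7.92
position: [0.5183, 0.1691, 0.1512]
tool_rot: [[-0.999, -0.054, 0.001], [-0.054, 0.999, 0.0], [-0.001, 0.0, -1.0]]
ft_force: [0.2, 0.5, 0.0]
grip_width: 0.0702
gripper_force: 0.0
time_s: 8.58
position: [0.5494, 0.059, 0.151]
tool_rot: [[-0.998, -0.055, -0.0], [-0.055, 0.998, 0.0], [0.0, 0.0, -1.0]]
ft_force: [-0.7, -0.5, -0.5]
grip_width: 0.0699
gripper_force: 0.0
```

View pics/w4.png

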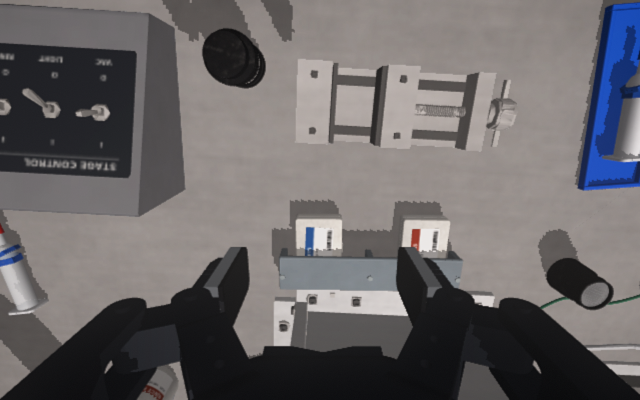

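View pics/t4.png

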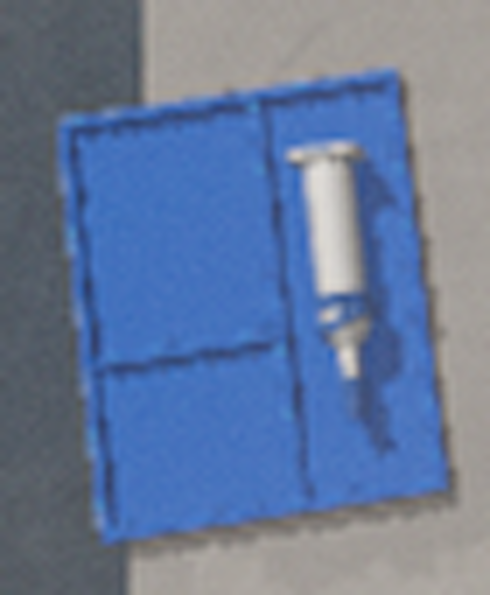

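The syringe lies in the long compartment (flange at (325,152), tip at (350,375) of the 7x crop). The wrist view shows the blue box with front corners at about (297,218) and (341,218), and the lip's front edge at row 256.

```bash
python3 - <<'E'
from h import *
p=get('wrist');save(p,'pics/w5.png',(270,195,370,295),6)
E
```

```text
(no output)
```

View pics/w5.png

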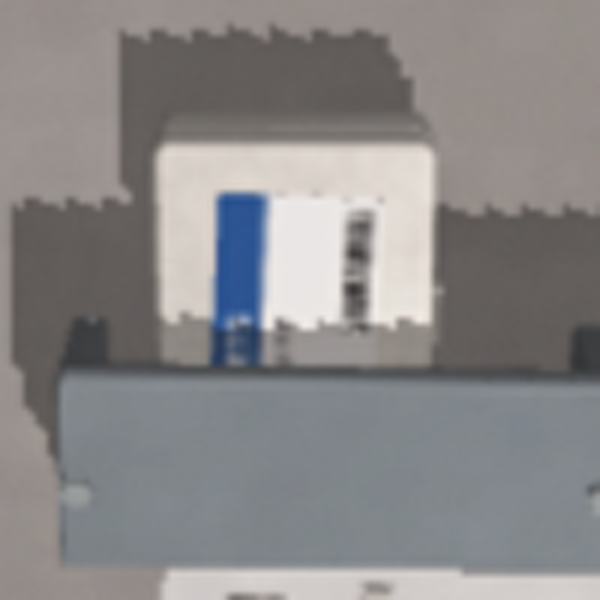

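The box's top front edge is at crop row 143, with sides at columns 157 and 435 (160 and 433 at the lip). The lip edge runs from (62,373) to (600,381).

```bash
python3 - <<'E'
from h import *
p=get('wrist');c=lambda u,v,z:at(p,(270+u/6,195+v/6),z)
fl,fr,bl,br=c(156,145,.016),c(436,145,.016),c(160,355,.016),c(433,355,.016)
print(fl,fr,bl,br,'w',np.linalg.norm(fl-fr),np.linalg.norm(bl-br))
m1,m2=(fl+fr)/2,(bl+br)/2;d=m2-m1;print('yaw',np.degrees(np.arctan2(d[1],d[0])),'front',np.degrees(np.arctan2((fl-fr)[0],(fr-fl)[1])))
l1,l2=c(62,373,.0235),c(600,381,.0235);print('lip',l1,l2,np.degrees(np.arctan2((l1-l2)[0],(l2-l1)[1])))
s=env.observe();print(s['position'],m1,m2)
E
```

```text
[0.57774913 0.03666414 0.016     ] [0.57544674 0.07982921 0.016     ] [0.61320336 0.03838734 0.016     ] [0.610889   0.08189147 0.016     ] w 0.04322642548355912 0.04356565488599702
yaw 3.056359461490188 front 3.0532295601137998
lip [0.6134259  0.02371078 0.0235    ] [0.61034158 0.10749443 0.0235    ] 2.108269627437921
[0.5496539  0.05841524 0.15098983] [0.57659794 0.05824668 0.016     ] [0.61204618 0.06013941 0.016     ]
```

```bash
python3 -m crank '[6.5,-2,-0.1,2,0, 6.5,-2,-0.1,2,0, 6.5,0,0,3,0, 6.5,0,0,3,0, 6.5,0,0,2.5,0, 6.5,0,0,1.5,0, 6.5,0,0,0.4,0, 6.5,0,0,0,0]' 30; python3 -m crank '[6.5,0,0,0,0, 6.5,0,0,0,0, 4,0,0,0,0, 4,0,0,0,0, 4,0,0,0,0, 4,0,0,0,0, 4,0,0,0,0, 4,0,0,0,0]' 30
```

```text
time_s: 9.45
position: [0.5894, 0.0581, 0.0061]
tool_rot: [[-0.999, -0.054, -0.002], [-0.054, 0.999, 0.0], [0.002, 0.0, -1.0]]
ft_force: [-0.3, 0.7, 0.5]
grip_width: 0.0652
gripper_force: 0.0
time_s: 10.12
position: [0.5903, 0.0579, 0.0082]
tool_rot: [[-0.999, -0.053, 0.002], [-0.053, 0.999, -0.0], [-0.002, -0.0, -1.0]]
ft_force: [-1.3, -0.4, 7.4]
grip_width: 0.0435
gripper_force: 30.6
```

```bash
python3 -m crank '[4,0,0,-0.1,0, 4,0.8,0,0,0, 4,0.8,0,0,0, 4,0.8,0,0,0, 4,0.8,0,0,0, 4,0.8,0,0,0, 4,0.6,0,0,0, 4,0,0,0,0]' 40; python3 -m crank '[4,0,0,0,0, 4,0,0,-1,0, 4,0,0,-2,0, 4,0,0,-3,0, 4,0,0,-3,0, 4,0,0,0,0, 4,0,0,0,0, 4,0,0,0,0]'; python3 - <<'E'
from h import *
p=get('wrist');save(p,'pics/w6.png')
E
```

```text
time_s: 10.78
position: [0.5424, 0.0554, 0.0082]
tool_rot: [[-0.999, -0.053, -0.001], [-0.053, 0.999, -0.0], [0.001, -0.0, -1.0]]
ft_force: [-4.0, -0.6, 9.4]
grip_width: 0.0431
gripper_force: 41.5
time_s: 11.45
position: [0.5431, 0.0555, 0.0974]
tool_rot: [[-0.999, -0.053, -0.002], [-0.053, 0.999, 0.0], [0.002, 0.0, -1.0]]
ft_force: [-0.6, -1.0, -1.2]
grip_width: 0.0431
gripper_force: 40.8
```

View pics/w6.png

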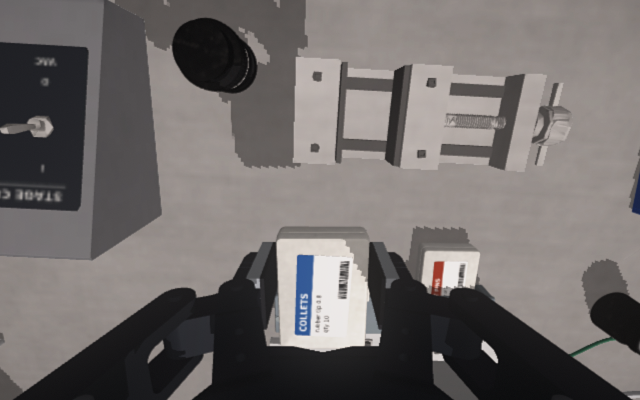

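The blue box is held level, clear of the shelf; the red box is untouched at (450,270).

```bash
python3 -m crank '[4,0,0,0,-0.077, 4,0.36,3.33,0,0, 4,0.36,3.33,0,0, 4,0.36,3.33,0,0, 4,0.36,3.33,0,0, 4,0.36,3.33,0,0, 4,0.36,3.33,0,0, 4,0.36,3.33,0,0]'; python3 -m crank '[4,0.36,3.33,0,0, 4,0.36,3.33,0,0, 4,0.36,3.33,0,0, 4,0,0,2,0, 4,0,0,1.5,0, 4,0,0,0,0, 4,0,0,0,0, 4,0,0,0,0]'; python3 - <<'E'
from h import *
p=get('wrist');save(p,'pics/w7.png')
E
```

```text
time_s: 12.17
position: [0.4873, 0.2846, 0.0965]
tool_rot: [[-0.992, -0.13, -0.003], [-0.13, 0.992, -0.001], [0.003, -0.001, -1.0]]
ft_force: [0.2, -0.0, -0.6]
grip_width: 0.0433
gripper_force: 40.8
time_s: 12.83
position: [0.4652, 0.3807, 0.0631]
tool_rot: [[-0.992, -0.129, -0.0], [-0.129, 0.992, -0.0], [0.0, -0.0, -1.0]]
ft_force: [-0.5, 0.1, -1.5]
grip_width: 0.0432
gripper_force: 40.8
```

View pics/w7.png

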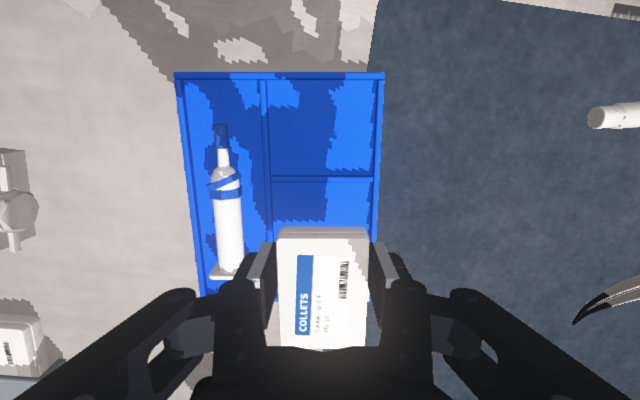

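The box hangs over the large compartment. The cross rib is at row ~180, the long rib at column ~270, the +y wall's inner edge at column ~374 (row 215), and the syringe is well left.

```bash
python3 - <<'E'
from h import *
p=get('wrist')
print('rib near',at(p,(320,182),.008),'long rib',at(p,(271,215),.008),'wall',at(p,(373,215),.008))
z=.0631-.0082+.016
for q in [(277,240),(368,240)]: print(at(p,q,z))
print(env.observe()['position'])
E
```

```text
rib near [0.43943871 0.37683249 0.008     ] long rib [0.4655976  0.34769342 0.008     ] wall [0.45702212 0.41420771 0.008     ]
[0.45465807 0.35927061 0.0709    ]
[0.44933175 0.40062118 0.0709    ]
[0.46548623 0.38080428 0.06371428]
```

```bash
python3 -m crank '[4,0,0,2.5,0, 4,0,0,1.5,0, 4,0,0,0.7,0, 4,0,0,0.3,0, 4,0,0,0.1,0, 4,0,0,0,0, 4,0,0,0,0, 4,0,0,0,0]'; python3 -m crank '[4,0,0,0.1,0, 4,0,0,0,0, 4.7,0,0,0,0, 5.2,0,0,0,0, 5.2,0,0,0,0, 5.2,0,0,0,0, 5.2,0,0,0,0, 5.2,0,0,0,0]'
```

```text
time_s: 13.6
position: [0.4653, 0.3812, 0.0128]
tool_rot: [[-0.992, -0.13, 0.001], [-0.13, 0.992, 0.001], [-0.001, 0.001, -1.0]]
ft_force: [0.2, -0.9, -0.0]
grip_width: 0.0432
gripper_force: 40.8
time_s: 14.27
position: [0.4649, 0.381, 0.0109]
tool_rot: [[-0.992, -0.13, -0.0], [-0.13, 0.992, -0.0], [0.0, -0.0, -1.0]]
ft_force: [0.1, 0.1, -0.2]
grip_width: 0.0524
gripper_force: 0.0
```

```bash
python3 -m crank '[5.2,0,0,-2,0, 5.2,0,0,-3.5,0, 5.2,0,0,-3.5,0.06, 5.2,0,0,-3.5,0.066, 5.2,0,0,-2.4,0, 6,0.24,-3.92,0,0, 6,0.24,-3.92,0,0, 6,0.24,-3.92,0,0]'; python3 -m crank '[6,0.24,-3.92,0,0, 6,0.24,-3.92,0,0, 6,0.24,-3.92,0,0, 6,0.24,-3.92,0,0, 6,0.24,-3.92,0,0, 6,0.24,-3.92,0,0, 6,0.24,-3.92,0,0, 6,0,0,0,0]';  python3 - <<'E'
from h import *
for i in range(8): p=get('wrist')
save(p,'pics/w8.png'); print(env.observe()['position'])
q=get('top');cv2.imwrite('pics/x.png',q['color'][:,:,::-1])
for n in ('spare_lens_c','loupe_c'): print([(d['score'],np.array(d['at'])*[640,400]) for d in spotter.look_for(p,n)])
E
```

```text
time_s: 14.93
position: [0.4577, 0.2623, 0.1602]
tool_rot: [[-1.0, -0.006, 0.001], [-0.006, 1.0, 0.0], [-0.001, 0.0, -1.0]]
ft_force: [1.5, -0.7, -1.3]
grip_width: 0.0601
gripper_force: 0.0
time_s: 15.6
position: [0.4427, -0.0167, 0.1601]
tool_rot: [[-1.0, 0.002, 0.001], [0.002, 1.0, -0.002], [-0.001, -0.002, -1.0]]
ft_force: [0.2, 0.8, 0.4]
grip_width: 0.0597
gripper_force: 0.0
[ 0.44260314 -0.01007095  0.15992914]
[(0.81, array([314.688, 196.6  ]))]
[(0.95, array([615.296, 353.28 ]))]
```

View pics/w8.png

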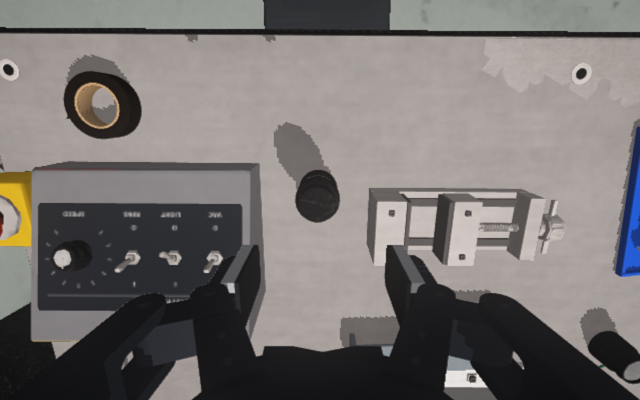

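The lens top disc is centred at about (320,201) with its foot towards (317,188). The vise's left edge is at column 370, and the control box's right edge is at column 262.

```bash
python3 - <<'E'
from h import *
p=get('wrist');save(p,'pics/w9.png',(260,110,400,290),4)
print('top',at(p,(320,201),.058),'vise',at(p,(370,225),.04),at(p,(370,225),.0),'ctrl',at(p,(262,225),.06),at(p,(262,225),.0))
E
```

```text
top [ 0.44234409 -0.01152539  0.058     ] vise [0.46942293 0.03247508 0.04      ] [0.48442464 0.03902132 0.        ] ctrl [ 0.46228323 -0.05861645  0.06      ] [ 0.48487556 -0.07062623  0.        ]
```

View pics/w9.png

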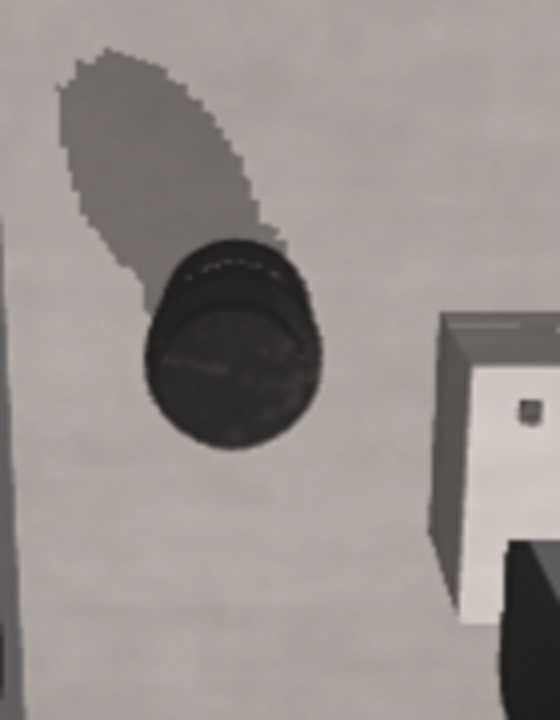

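Lens axis is at ≈ (0.4415, -0.0125). Closing along y would leave only ~7 mm to the vise and control box, so I'll turn 90° and close along x.

```bash
python3 -m crank '[6,0.1,-0.25,0,0.12, 6,0,0,0,0.12, 6,0,0,0,0.12, 6,0,0,0,0.12, 6,0,0,0,0.12, 6,0,0,0,0.12, 6,0,0,0,0.12, 6,0,0,0,0.12]'; python3 -m crank '[6,0,0,0,0.12, 6,0,0,0,0.12, 6,0,0,0,0.12, 6,0,0,0,0.12, 6,0,0,0,0.12, 6,0,0,3,0, 6,0,0,3,0, 6,0,0,0,0]'; python3 - <<'E'
from h import *
p=get('wrist');p=get('wrist');save(p,'pics/w10.png')
s=env.observe();print(s['position'],np.round(s['tool_rot'],3).tolist(),s['q'])
E
```

```text
time_s: 16.87
position: [0.4416, -0.0135, 0.1599]
tool_rot: [[-0.572, 0.82, -0.0], [0.82, 0.572, 0.0], [0.0, -0.0, -1.0]]
ft_force: [0.3, 0.7, 0.5]
grip_width: 0.0602
gripper_force: 0.0
time_s: 17.53
position: [0.4393, -0.0129, 0.0964]
tool_rot: [[-0.015, 1.0, -0.008], [1.0, 0.015, 0.002], [0.002, -0.008, -1.0]]
ft_force: [-1.2, -0.2, -1.0]
grip_width: 0.0598
gripper_force: 0.0
[ 0.44154195 -0.01351639  0.10011808] [[-0.015, 1.0, -0.002], [1.0, 0.015, 0.0], [0.001, -0.002, -1.0]] [-1.71788515e+01  2.03316453e+01  1.02351019e+02 -4.16351541e-04
  5.74113087e+01 -1.80524779e+01]
```

View pics/w10.png

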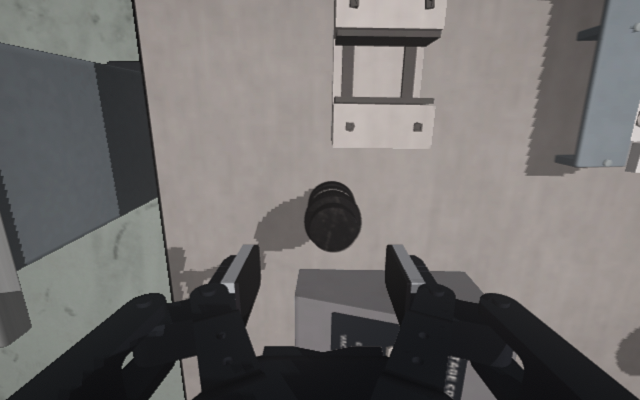

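The lens top disc is centred at about (333,221), radius 28, with the foot at about (331,195).

```bash
python3 - <<'E'
from h import *
p=get('wrist')
print(at(p,(333,221),.058)); s=env.observe();print(s['position'])
print('near edge of lens image check', [np.round(proj(p,[.4415+a,-.0125+b,z])).tolist() for a,b,z in [(0,0,.058),(0,0,0),(.019,0,.058),(-.019,0,.058)]])
E
```

```text
[ 0.44721063 -0.00840721  0.058     ]
[ 0.44218038 -0.01370872  0.10093699]
near edge of lens image check [[324.0, 227.0], [323.0, 201.0], [354.0, 228.0], [293.0, 227.0]]
```

```bash
python3 - <<'E'
from h import *
for i in range(6):p=get('wrist')
s=env.observe();print(s['position'])
im=p['color'][150:280,270:400]; m=(cv2.cvtColor(im,cv2.COLOR_RGB2GRAY)<65).astype(np.uint8)
n,l,st,c=cv2.connectedComponentsWithStats(m);i=l[70,60];print(st[i]+[270,150,0,0,0])
save(p,'pics/w11.png',(270,150,400,280),4)
E
```

```text
[ 0.44194127 -0.01369892  0.10068536]
[ 301  179   56   70 2979]
```

View pics/w11.png

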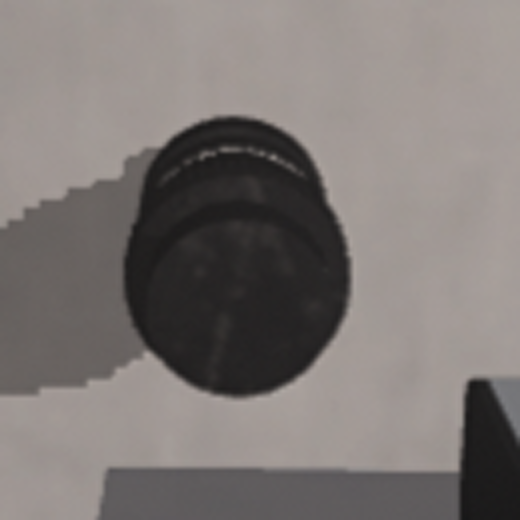

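The settled silhouette spans columns 301–357 with the disc centre at (330,226), giving a lens axis of about (0.444, -0.012).

```bash
python3 -m crank '[6,0.1,0.2,2.5,0, 6,0,0,2.5,0, 6,0,0,2,0, 6,0,0,1.2,0, 6,0,0,0.4,0, 6,0,0,0,0, 6,0,0,0,0, 6,0,0,0,0]'; python3 -m crank '[5,0,0,0,0, 4.5,0,0,0,0, 4.2,0,0,0,0, 4,0,0,0,0, 3.8,0,0,0,0, 3.2,0,0,0,0, 3,0,0,0,0, 3,0,0,0,0]' 35
```

```text
time_s: 18.65
position: [0.4442, -0.0128, 0.0148]
tool_rot: [[-0.015, 1.0, 0.002], [1.0, 0.015, -0.001], [-0.001, 0.002, -1.0]]
ft_force: [0.3, 0.2, -0.2]
grip_width: 0.0598
gripper_force: 0.0
time_s: 19.32
position: [0.444, -0.0127, 0.0143]
tool_rot: [[-0.015, 1.0, 0.001], [1.0, 0.015, -0.0], [-0.0, 0.001, -1.0]]
ft_force: [1.1, -0.3, 5.8]
grip_width: 0.0362
gripper_force: 34.5
```

```bash
python3 -m crank '[3,0,0,-0.5,0, 3,0,0,-1.5,0, 3,0,0,-3,0, 3,0,0,-3,0, 3,0,0,-2.5,0, 3,0,0,-0.5,0, 3,0,0,0,-0.12, 3,0,0,0,-0.12]'; python3 -m crank '[3,0,0,0,-0.12, 3,0,0,0,-0.12, 3,0,0,0,-0.12, 3,0,0,0,-0.12, 3,0,0,0,-0.12, 3,0,0,0,-0.12, 3,0,0,0,-0.12, 3,0,0,0,-0.12]'; python3 -m crank '[3,0,0,0,-0.12, 3,0,0,0,-0.12, 3,0,0,0,-0.12, 3,0,0,0,-0.12, 3,0,0,0,0, 3,0,0,0,0, 3,0,0,0,0, 3,0,0,0,0]'
```

```text
time_s: 19.98
position: [0.4432, -0.0125, 0.1239]
tool_rot: [[-0.257, 0.966, -0.0], [0.966, 0.257, 0.0], [0.0, -0.0, -1.0]]
ft_force: [-0.8, -0.9, -1.8]
grip_width: 0.036
gripper_force: 35.4
time_s: 20.65
position: [0.4429, -0.0124, 0.1231]
tool_rot: [[-0.939, 0.343, -0.002], [0.343, 0.939, 0.001], [0.002, -0.0, -1.0]]
ft_force: [-0.2, -0.3, -1.3]
grip_width: 0.036
gripper_force: 35.4
time_s: 21.32
position: [0.4434, -0.0126, 0.1237]
tool_rot: [[-0.993, -0.122, -0.001], [-0.122, 0.993, 0.0], [0.001, 0.0, -1.0]]
ft_force: [1.4, -1.1, -1.2]
grip_width: 0.0364
gripper_force: 35.4
```

```bash
python3 -m crank '[3,0,1.5,0,0, 3,-0.1,3.2,0,0, 3,-0.1,3.2,0,0, 3,-0.1,3.2,0,0, 3,-0.1,3.2,0,0, 3,-0.1,3.2,0,0, 3,-0.1,3.2,0,0, 3,-0.1,3.2,0,0]'; python3 -m crank '[3,-0.1,3.2,0,0, 3,-0.1,3.2,0,0, 3,-0.1,3.2,0,0, 3,-0.1,3.2,0,0, 3,0,1.8,0,0, 3,0,0,2.5,0, 3,0,0,2.0,0, 3,0,0,0,0]'; python3 - <<'E'
from h import *
for i in range(8):p=get('wrist')
save(p,'pics/w12.png');s=env.observe();print(s['position'],s['time_s'])
E
```

```text
time_s: 21.98
position: [0.4204, 0.227, 0.1239]
tool_rot: [[-0.993, -0.122, -0.0], [-0.122, 0.993, -0.0], [0.0, -0.0, -1.0]]
ft_force: [0.6, -0.7, -1.5]
grip_width: 0.0363
gripper_force: 35.4
time_s: 22.65
position: [0.4049, 0.3701, 0.0754]
tool_rot: [[-0.992, -0.123, -0.006], [-0.123, 0.992, -0.004], [0.006, -0.003, -1.0]]
ft_force: [-1.0, -1.0, -1.6]
grip_width: 0.036
gripper_force: 35.5
[0.40721664 0.37082403 0.07981652] 23.05
```

View pics/w12.png

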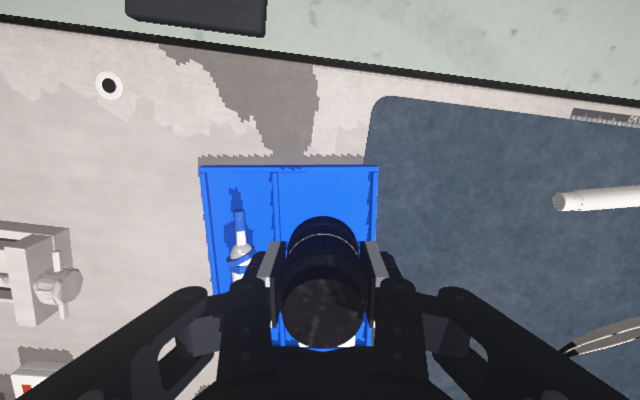

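I've now viewed 16 pictures, two over the limit of 14, so I won't view any more and will rely on numbers from here. In this one the tray's near wall inner edge is at row ~172, the long rib's inner edge at (280,200) and the +y wall's inner edge at (373,200). The lens is upright.

```bash
python3 - <<'E'
from h import *
p=get('wrist')
f,a,b=at(p,(325,172),.008),at(p,(280,200),.008),at(p,(373,200),.008)
u=np.array([.992,.127,0]);v=np.array([-.127,.992,0])
s=env.observe();t=s['position']
print('from TCP in tray axes: near wall',(f-t)@u,'rib',(a-t)@v,'wall',(b-t)@v)
E
```

```text
from TCP in tray axes: near wall -0.02942698411311715 rib -0.028688371690389285 wall 0.03661328642767901
```

```bash
python3 -m crank '[3,0,0.3,2,0, 3,0,0,2,0, 3,0,0,1.2,0, 3,0,0,0.6,0, 3,0,0,0.2,0, 3,0,0,0.1,0, 3,0,0,0,0, 3,0,0,0,0]'; python3 -m crank '[3,0,0,0.1,0, 3,0,0,0,0, 3,0,0,0,0, 3,0,0,0,0, 3,0,0,0,0, 3,0,0,0,0, 3,0,0,0,0, 3,0,0,0,0]'
```

```text
time_s: 23.77
position: [0.4068, 0.374, 0.0187]
tool_rot: [[-0.992, -0.124, 0.001], [-0.124, 0.992, 0.001], [-0.001, 0.001, -1.0]]
ft_force: [-0.3, -0.0, -2.0]
grip_width: 0.036
gripper_force: 35.5
time_s: 24.43
position: [0.4067, 0.3739, 0.0173]
tool_rot: [[-0.992, -0.124, 0.001], [-0.124, 0.992, 0.0], [-0.001, 0.0, -1.0]]
ft_force: [-0.2, -0.1, 5.0]
grip_width: 0.0363
gripper_force: 36.1
```

Contact with the floor shows as +5 N. Now I release and retreat straight up.

```bash
python3 -m crank '[3.7,0,0,0,0, 3.9,0,0,0,0, 4.2,0,0,0,0, 4.6,0,0,0,0, 4.8,0,0,0,0, 4.8,0,0,0,0, 4.8,0,0,0,0, 4.8,0,0,0,0]'; python3 -m crank '[4.8,0,0,-1,0, 4.8,0,0,-2,0, 4.8,0,0,-3,0, 4.8,0,0,-3.5,0, 4.8,0,0,-3.5,0, 4.8,0,0,-3,0, 4.8,0,0,0,0, 4.8,0,0,0,0]'; python3 -m crank '[4.8,0,-4,0,0, 4.8,0,-4,0,0, 4.8,0,-4,0,0, 4.8,0,-4,0,0, 4.8,0,-4,0,0, 4.8,0,0,0,0, 4.8,0,0,0,0, 4.8,0,0,0,0]'
python3 - <<'E'
from h import *
for i in range(4): p=get('wrist')
q=get('top'); s=get('side')
for nm,im in (('w',p),('top',q),('side',s)):
  for n in ('spare_lens_c','loupe_c','syringe_1_c','collet_box_1_c','tray'):
    print(nm,n,[(d['score'],np.round(np.array(d['at'])*[640,400]).tolist()) for d in spotter.look_for(im,n)][:3])
T=np.array([.4548,.3525]);a=np.radians(7.4);R=np.array([[np.cos(a),-np.sin(a)],[np.sin(a),np.cos(a)]])
W=lambda x,y,z:np.r_[T+R@[x,y],z]
for nm,im in (('w',p),('top',q),('side',s)):
  print(nm,'pred lens top',proj(im,W(-.044,.025,.061)),'foot',proj(im,W(-.044,.025,.003)),'box',proj(im,W(.031,.025,.019)),'syr',proj(im,W(0,-.035,.0145)))
for nm,im in (('top',q),):
  g=cv2.cvtColor(im['color'],cv2.COLOR_RGB2GRAY)[190:275,180:250]
  for k,m in (('dark',g<50),('white',g>150)):
    n,l,st,c=cv2.connectedComponentsWithStats(m.astype(np.uint8))
    for i in range(1,n):
      if st[i,4]>40: 
        z={'dark':.061,'white':.018}[k]; u=c[i]+[180,190]
        print(k,st[i].tolist(),np.round(u,1),'tray frame mm',np.round(R.T@(at(im,u,z)[:2]-T)*1000,1))
E
```

```text
time_s: 25.1
position: [0.4064, 0.3737, 0.0169]
tool_rot: [[-0.992, -0.124, -0.0], [-0.124, 0.992, -0.0], [0.0, -0.0, -1.0]]
ft_force: [-0.3, -0.0, 0.2]
grip_width: 0.0479
gripper_force: 0.0
time_s: 25.77
position: [0.4068, 0.374, 0.179]
tool_rot: [[-0.992, -0.124, 0.004], [-0.124, 0.992, 0.002], [-0.004, 0.002, -1.0]]
ft_force: [-0.0, 0.4, -0.4]
grip_width: 0.048
gripper_force: 0.0
time_s: 26.43
position: [0.4308, 0.1754, 0.1763]
tool_rot: [[-0.992, -0.123, -0.002], [-0.123, 0.992, 0.0], [0.002, 0.0, -1.0]]
ft_force: [0.0, 0.2, -0.3]
grip_width: 0.0482
gripper_force: 0.0
w spare_lens_c [(0.6, [536.0, 191.0])]
w loupe_c []
w syringe_1_c [(0.85, [456.0, 233.0])]
w collet_box_1_c [(0.57, [511.0, 253.0])]
w tray [(0.86, [476.0, 208.0]), (0.71, [455.0, 235.0])]
top spare_lens_c [(0.66, [206.0, 252.0])]
top loupe_c [(0.75, [229.0, 164.0])]
top syringe_1_c []
top collet_box_1_c [(0.59, [203.0, 220.0])]
top tray [(0.82, [206.0, 240.0])]
side spare_lens_c [(0.79, [261.0, 175.0]), (0.4, [425.0, 273.0]), (0.28, [336.0, 202.0])]
side loupe_c [(0.55, [335.0, 178.0])]
side syringe_1_c [(0.54, [28
[... 166 characters left out ...]
822] box [510.74966008 257.07827361] syr [454.61758015 227.81104616]
top pred lens top [202.60761289 249.03000869] foot [208.78413775 251.17477445] box [203.87573859 220.85689536] syr [229.54569383 229.5564604 ]
side pred lens top [260.43608548 165.70503459] foot [261.43981111 183.3605603 ] box [284.27649166 175.22826283] syr [280.8561213  184.57654355]
white [21, 0, 32, 85, 1152] [221.1 225.5] tray frame mm [ 12.9 -16.2]
white [51, 0, 19, 34, 593] [240.3 205.4] tray frame mm [ 55.9 -69.6]
white [13, 18, 20, 27, 410] [201.8 221.1] tray frame mm [31.3 30.4]
white [53, 50, 17, 35, 357] [243.3 259.6] tray frame mm [-79.6 -60.5]
white [19, 79, 13, 6, 63] [204.6 271.9] tray frame mm [-94.8  37.2]
```

```bash
python3 -c "
from rig import env
print(env.close_job())"
```

```text
the job is handed in; nothing more can be done
None
```

The kit is made up and handed in at about 27 s: blue-capped syringe, blue-striped box and upright lens barrel are each in their compartments by the final camera readings, and the robot never went for the other three items; I viewed 16 pictures, two over the limit of 14.

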